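Clamp an amber bottle in the bench vise

ROBOT

A 6-joint arm with a two-finger parallel gripper is mounted at the origin on a cart in front of the work surface, level with it; the furniture and walls round the work are solid. World frame = base frame: x ahead of the robot, y to its left, z up, the work surface at z = 0. Lengths are in m, angles in degrees, forces in N, time in s.
With the tool pointing down it reaches from about 0.4 to 0.825 m from the base axis. Payload 7 kg.
Tool frame: the origin (TCP) lies midway between the tips of the shut fingers; the grasp point (between the pads) lies r.grip_depth behind it (r.grip_depth is the distance from the TCP to the grasp point, in m); z points along the fingers, y is the line along which they close (so a half turn about z gives the same grasp; the last joint's range is limited). The gripper opens to 88 mm and grips with 3 to 60 N. Pads are 19 mm wide; open, the fingers measure 130 mm over their backs; the gripper's body (78 mm by 193 mm) begins 47 mm behind the grasp point.
Start: joints at [87.21, 20.546, 0.682, 0, -70.136, -16.507], TCP at [0.223, 0.637, 0.227] pointing down, gripper open.
Joint ranges: [-176.03, 176.03], [-82.01, 121.73], [-58.28, 71.71], [-173.87, 95.51], [-174.79, -0.11], [-173.66, 173.66]. Speed limits (degrees/s): [136.94, 136.94, 172.46, 180, 180, 180].

INTERFACE

Orientations are given as [roll, pitch, yaw] about the fixed x, y, z axes, in that order (R = Rz(yaw) Ry(pitch) Rx(roll)).
In Python, from plant import r gives the robot as it stands.
- The arm moves only by the tool run_rows, called after ">>>" as name(argument=value, ...), one argument or row to a line, values as JSON. Schema: {"type":"object","properties":{"plan":{"type":"array","items":{"type":"number"},"minItems":6,"maxItems":72},"jaw":{"type":"number"},"force":{"type":"number"},"only":{"type":"string"},"quiet":{"type":"boolean"},"lines":{"type":"string"}},"required":["plan"],"additionalProperties":false}. plan is one flat list of numbers that holds 1 to 12 rows one after another, with no inner brackets; each row has 6 numbers: dx, dy, dz in units of 100 mm, then a rotation vector rx, ry, rz in degrees; each row is the pose to reach, as a shift and turn from the pose commanded when the call began, along the tool's axes at that moment; what a row does not reach only later rows make up. A row lasts 1/12 s, in which the tool goes at most 0.0417 m and 7.16 degrees, less where a joint would pass 70% of its speed; a pose out of reach is approached as far as the arm can. jaw is the finger opening in m, set as the call begins (left out keeps the last). The fingers move at their own pace and stop on an object; force is the grip in N (left out, the last holds). Time passes only in rows, so rows that do not move let the fingers close. The tool returns the time, the measured TCP pose, the force, the opening and the grip force at its end. only (a regular expression) keeps the lines of the reply that match it, lines (a string "A,B") keeps lines A to B, and quiet returns only ok. Input that does not fit is refused with a message, and nothing moves.
- r.get_state(): the state, without advancing time (a new reading comes with each control period).
- r.capture(name): name is "side" or "top" or "wrist"; returns a dict with "frame" (420x560x3 uint8, red, green, blue), "z_map" (420x560 float32, m along the optical axis (not along the pixel's ray), 0 where there is no reading), "fx", "fy", "cx", "cy" (pixels), "cam_to_world" (4x4, takes a point from camera to world coordinates). Camera axes: x right, y down, z forward; pixel columns grow to the right and rows downward; lengths in m; the calibration is good to about 2 mm. The wrist camera is an equidistant fisheye: a pixel r from the principal point sees the ray r / f radians off the axis. A picture is of the moment at which its call begins.
- r.close_job(): hands the job in; it is judged then, once.
The state is a dict: "time_s": time; "joints": joint angles; "qd": joint speeds; "joint_torque": joint torques, N m; "tcp_pos": TCP position; "eef_rot": TCP orientation; "contact_force": force on the tool from outside, world axes, zero at the start; "moment": the same for the moment, N m; "gripper_width": finger opening in m; "gripper_force": force on a finger pad.
Only numpy, scipy, OpenCV 4.12 (cv2) and the standard library are available. Lean on these libraries where they do the work, as an engineer would, in place of code of your own. Each camera call takes 0.05 s, during which the arm holds its last target. There are 200 camera calls.

TASK

Stand the small amber bottle upright on the bed of the blue bench vise, between its two V jaws, setting it down before you let go. Then turn the crank clockwise (seen from above) to run the sprung jaw onto it, until the jaw plate is pressed about halfway back - about 5 of the 10 mm gap behind the plate closed - so that the bottle stays upright on the bed, held in both V's. Never press the gap quite shut (the glass would crack), don't let the bottle tip over, and leave the beaker, the marker and the weighing boat where they are.

Things in the scene. Friction and masses are not known exactly. Their poses are not given: they have to be found in the camera images.
- bottle: the small amber glass bottle, 118 mm high, loose, standing on the desk, about 0.11 to 0.23 kg; origin at the centre of its underside, z along its axis. Body 56 mm in diameter up to 77 mm, then a rounded shoulder; white screw cap, fixed, 34 mm in diameter, from 99 to 118 mm above the underside: grip it by the cap from above, fingertips 100 mm above the underside
- vise: blue bench vise fixed to the desk, turned about the vertical; 158 x 300 mm. Origin on the desk under the axis of the clamped bottle. Its y is the jaw direction: fixed V jaw on the +y side (block ends at y = +71 mm), sprung moving jaw on the -y side, crank at y = -182 mm. Jaws 96 mm wide in x, tops 81 mm above the desk; bed 20 mm above the desk. The V faces lean 25 degrees and centre the bottle
- bottle_seat (a point): point on the vise bed (20 mm above the desk) where the middle of the bottle's underside is once pressed into the fixed V; axes as the vise's. Before cranking there is free room for the bottle from here to 18 mm (crank starting at 4) or 30 mm (at 1) towards -y: 9 mm to -y of here is a good spot to put it down; the moving jaw then pushes it along the bed
- carriage (a joint): travel of the moving jaw's carriage towards the fixed jaw (m), driven by the crank only: 0.004 m per rad of crank, 0 at crank 0. With the bottle in the fixed V the sprung plate meets it at about 0.034 to 0.037 and is halfway back about 0.005 later
- jaw_plate (a joint): how far the sprung V plate of the moving jaw is pressed back into its carriage (m): 0 free, 0.010 gap shut. Spring 4 N at first touch, plus 2 N per mm
- plate_back (a point): back of the sprung jaw plate, near its top edge; faces point carriage_front across the gap
- carriage_front (a point): front of the carriage, near its top edge: 10 mm behind plate_back along the vise's y when the plate is free, 5 mm when it is halfway back
- crank (a joint): angle of the crank (rad), grows clockwise seen from above, which closes the jaw, 25 mm a turn. Starts between 1 and 4, stops at 0 and 12.9; 0.9 to 1.5 turns are needed. At 0 the arm points along the vise's -x, at 1.57 along its +y. Stiff (0.14 N m, about 3 N at the handle), stays where it is left; clamping adds up to 2 N at the handle
- crank_axis (a point): top of the gear housing on the crank's vertical axis, 86 mm above the desk; the crank arm above it is 10 mm high (up to 96 mm above the desk; centre nut 101 mm)
- handle_grip (a point): black upright crank handle, 23 mm in diameter, 48 mm high (97 to 145 mm above the desk), spinning freely on its pin 50 mm from the crank axis, so that a gripper may keep its own direction while carrying it round; this point lies on its axis 125 mm above the desk, a good height to grip
- beaker: empty white plastic beaker, 79 mm across, 64 mm high, loose bystander, origin under its centre
- marker: marker pen with a red cap, 137 mm long, lying on the desk, loose bystander, origin under its middle
- boat: white weighing boat, 65 x 65 x 14 mm, loose bystander, origin under its centre

How it is judged (in metres and radians):
On the way, in this order (a step that is already met when the one before it is completed fails the run):
1. the bottle stands upright on the vise bed between the jaws, released and not yet clamped (z of bottle in the frame of bottle_seat between -0.005 and 0.005 m and horizontal distance between bottle and bottle_seat below 0.045 m and angle between bottle's own z axis and vertical below 0.1 rad and contact force between the fingers and bottle below 0.1 N and value of joint jaw_plate below 0.0015 m), for 0.2 s.
2. the crank has run the sprung jaw onto the bottle (value of joint jaw_plate above 0.0025 m and horizontal distance between bottle and bottle_seat below 0.006 m), for 0.1 s.
At the end, for the whole second after the job is handed in: The bottle stands upright (within 0.1 rad) on the vise bed (within 5 mm of height), its axis within 6 mm of its seat in the fixed V, at rest, and the sprung jaw plate is pressed back between 2.5 and 8 mm by it (all of step 2 and value of joint jaw_plate below 0.008 m and z of bottle in the frame of bottle_seat between -0.005 and 0.005 m and angle between bottle's own z axis and vertical below 0.1 rad and linear speed of bottle below 0.02 m/s); the robot touches nothing.
It fails at once if the spring gap of the jaw was pressed shut (value of joint jaw_plate above 0.0094 m).
It fails at once if the bottle tipped over (angle between bottle's own z axis and vertical above 0.7 rad).
It fails at once if the bottle was let go above the vise bed and dropped into the jaws (horizontal distance between bottle and bottle_seat below 0.05 m and z of bottle in the frame of bottle_seat above 0.015 m and contact force between anything else and bottle below 0.02 N).
It fails at once if the beaker, the marker or the weighing boat was moved by more than 3 cm (distance of any of beaker, marker, boat from where it was at the start of the episode above 0.03 m).
It also fails if it takes over 72 s, if anything falls off the work surface, if the arm or the gripper's body presses on something with over 40 N, if the wrist force passes 120 N, or if a joint passes its speed limit or range.

## Working session

There is one attempt and no reset: what is moved stays moved. The work goes in short steps, Python scripts to look and compute and a tool call to move; the robot and the scene stay as the last step left them, time stands still between calls to the robot, and variables do not carry over. Pictures are saved under pics/ and viewed, at most 10 in all, crops included, and the job is handed in when it is done.

```bash
ls; mkdir -p pics; python3 - <<'E'
from plant import r
import cv2,numpy as np,pickle
s=r.get_state();print(s,r.grip_depth)
for n in("side","top","wrist"):
    c=r.capture(n);pickle.dump(c,open(f"pics/{n}0.pkl","wb"));cv2.imwrite(f"pics/{n}0.png",c["frame"][...,::-1])
    print(n,c["fx"],c["cx"],c["cy"],np.round(c["cam_to_world"],3).tolist())
E
```

```text
pics
plant.py
{'time_s': 0.0, 'joints': array([ 8.72099451e+01,  2.05904082e+01,  6.32666961e-01, -2.00697313e-02,
       -7.01348024e+01, -1.65067154e+01]), 'qd': array([-0.00897548, -0.00491139, -0.03817029, -0.02148772,  0.04022264,
       -0.0616529 ]), 'joint_torque': array([-4.70285122e-04, -5.82717669e+01,  2.93054473e+01,  6.99723065e+00,
        6.97717478e-03, -1.59897422e-04]), 'tcp_pos': array([0.22292719, 0.63660179, 0.22562602]), 'eef_rot': array([ 1.79905909e+02, -8.20756487e-03, -1.93035987e+01]), 'contact_force': array([-0.0148301 ,  0.01198192, -0.47232287]), 'moment': array([-0.02259954,  0.01699666, -0.01194428]), 'gripper_force': 0.0, 'gripper_width': 0.08775238316688733} 0.0188
side 424.8282020833321 281.6121816606621 209.60938469175488 [[0.935, -0.229, 0.27, 0.187], [-0.354, -0.615, 0.705, -0.931], [0.005, -0.755, -0.656, 0.956], [0.0, 0.0, 0.0, 1.0]]
top 389.753245321622 277.91431001999075 214.18132350699963 [[0.084, -0.974, 0.211, 0.301], [-0.996, -0.083, 0.016, -0.041], [0.002, -0.212, -0.977, 1.088], [0.0, 0.0, 0.0, 1.0]]
wrist 325.19226210127806 277.7615232781812 209.8246398936515 [[-0.33, -0.914, -0.237, 0.286], [-0.944, 0.319, 0.082, 0.615], [0.0, 0.251, -0.968, 0.385], [0.0, 0.0, 0.0, 1.0]]
```
View pics/side0.png

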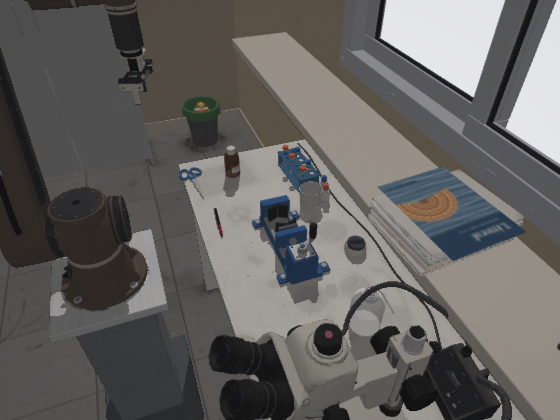

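View pics/top0.png

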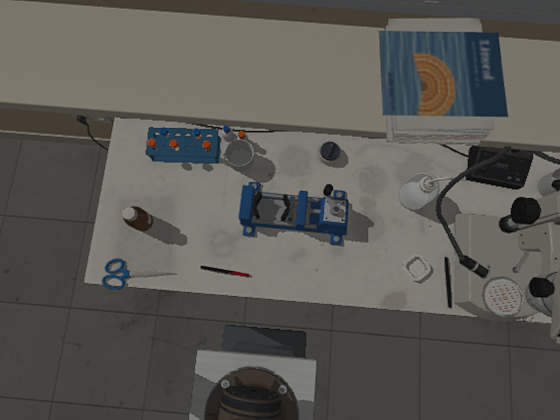

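The side view shows the bottle at (231,160), the vise with its fixed jaw near (275,210) and crank near (300,250), and the beaker at (311,200). In the top view the bottle cap is at about (130,213), the fixed jaw at (250,205), the housing at (335,210), the handle at (328,189), the marker at (225,271) and the boat at (417,268). I'll enlarge the vise and the bottle.

```bash
cat > h.py <<'E'
import numpy as np,cv2
def ray(c,u,v):
    M=c["cam_to_world"];x=(u-c["cx"])/c["fx"];y=(v-c["cy"])/c["fy"]
    d=np.array([x,y,1.])
    if c.get("fish"):
        t=np.hypot(x,y);d=np.array([x/t*np.sin(t),y/t*np.sin(t),np.cos(t)])
    d=M[:3,:3]@d;return M[:3,3],d/np.linalg.norm(d)
def plane(c,u,v,z):
    o,d=ray(c,u,v);return o+d*(z-o[2])/d[2]
def tri(*rs):
    A=sum(np.eye(3)-np.outer(d,d) for o,d in rs);b=sum((np.eye(3)-np.outer(d,d))@o for o,d in rs)
    p=np.linalg.solve(A,b);return p,[np.linalg.norm(np.cross(p-o,d)) for o,d in rs]
def proj(c,p):
    q=np.linalg.inv(c["cam_to_world"])@np.append(p,1)
    return c["cx"]+c["fx"]*q[0]/q[2],c["cy"]+c["fy"]*q[1]/q[2]
E
python3 - <<'E'
import pickle,cv2,numpy as np
t=pickle.load(open("pics/top0.pkl","rb"))["frame"];s=pickle.load(open("pics/side0.pkl","rb"))["frame"]
z=lambda im,x,y,w,h,k:cv2.resize(im[y:y+h,x:x+w],None,fx=k,fy=k,interpolation=cv2.INTER_CUBIC)
a=z(t,230,175,125,75,4.8)   # 600x360
b=z(t,110,195,50,45,4)  #200x180
d=z(s,215,140,50,45,4)
e=z(s,250,185,90,105,5) # 450x525
cv2.imwrite("pics/c1.png",a[...,::-1]);cv2.imwrite("pics/c2.png",np.hstack([e,np.pad(np.vstack([b,d]),((0,165),(0,0),(0,0)))])[...,::-1])
E
```

View pics/c1.png

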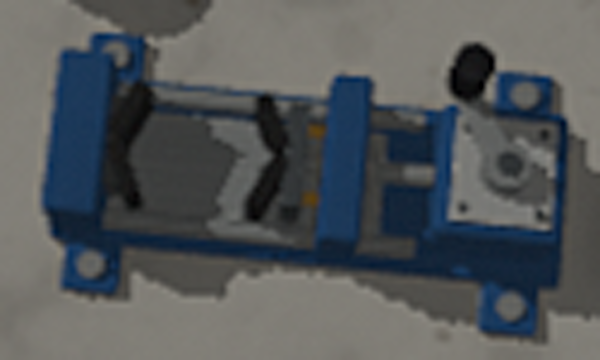

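View pics/c2.png

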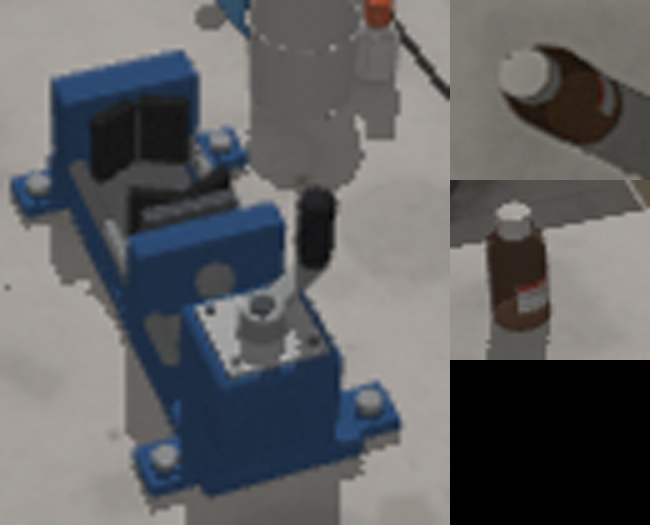

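The enlarged crops give these points (crop pixels):
- **Nut:** (510,162) in top, (265,302) in side.
- **Handle top:** (477,62) in top, (319,194) in side.
- **Mounting screws:** visible in both views.
- **Cap top:** (75,77) in the top inset, (64,32) in the side inset.

I'll triangulate these.

```bash
python3 - <<'E'
import pickle,numpy as np
from h import *
t=pickle.load(open("pics/top0.pkl","rb"));s=pickle.load(open("pics/side0.pkl","rb"))
f=lambda p,k,o:((p[0]+.5)/k-.5+o[0],(p[1]+.5)/k-.5+o[1])
P={}
for n,a,e in[("nut",(510,162),(265,302)),("handle",(477,62),(319,194)),("s-x+y",(90,265),(38,183)),("s+x+y",(118,52),(222,140)),("s-x-y",(510,305),(165,458)),("s+x-y",(525,93),(370,402))]:
    P[n],g=tri(ray(t,*f(a,4.8,(230,175))),ray(s,*f(e,5,(250,185))));print(n,P[n].round(4),np.round(g,4))
p,g=tri(ray(t,*f((75,77),4,(110,195))),ray(s,*f((64,32),4,(215,140))));print("cap",p.round(4),np.round(g,4))
yd=P["s-x+y"]-P["s-x-y"]+P["s+x+y"]-P["s+x-y"]
for q in (P["s-x+y"]-P["s-x-y"],P["s+x+y"]-P["s+x-y"]):print("yaw",np.degrees(np.arctan2(-q[0],q[1])),np.linalg.norm(q))
q=P["s+x+y"]+P["s+x-y"]-P["s-x+y"]-P["s-x-y"];print("yaw x",np.degrees(np.arctan2(q[1],q[0])),np.linalg.norm(q)/2)
yd[2]=0;yd/=np.linalg.norm(yd);xd=np.array([yd[1],-yd[0],0])
seat=P["nut"]+.182*yd;print("seat",seat)
for n in P:print(n,((P[n]-seat)@xd).round(4),((P[n]-seat)@yd).round(4))
h=P["handle"]-P["nut"];print("crank",np.arctan2(h@yd,-h@xd),np.hypot(h@xd,h@yd))
E
```

```text
nut [ 0.5414 -0.1738  0.0998] [0.001 0.001]
handle [ 0.5828 -0.1477  0.146 ] [0.0005 0.0005]
s-x+y [0.4802 0.0551 0.0129] [0.0012 0.0012]
s+x+y [0.6091 0.0513 0.0143] [0.0017 0.0017]
s-x-y [ 0.4769 -0.1901  0.011 ] [0.002 0.002]
s+x-y [ 0.6052 -0.1923  0.0108] [0.0018 0.0018]
cap [0.4797 0.3546 0.1158] [0.0004 0.0004]
yaw -0.7773248944321824 0.24526909439440125
yaw -0.9172819500562904 0.24368057780649435
yaw x -1.3339011119774131 0.12869083119156605
seat [0.54410085 0.008167   0.09981335]
nut 0.0 -0.182
handle 0.041 -0.1552
s-x+y -0.0646 0.046
s+x+y 0.0644 0.0441
s-x-y -0.0643 -0.1993
s+x-y 0.0641 -0.1995
crank 2.5636855792207895 0.04897832105606007
```

Heights and spacings agree with the given data: cap 0.116, nut 0.100, handle 0.146, handle radius 49 mm, vise yaw about -0.9°, crank about 2.56 rad. Next I'll move above the bottle and turn the yaw to 0.

The manual's scale: shifts go in units of 100 mm. Converting my numbers, 0.146 m is 1.46, 0.3355 m is 3.355.

>>> run_rows(
  plan=[0.3, 0.16, 0, 0, 0, -5, 0.6, 0.32, 0, 0, 0, -10, 0.9, 0.49, 0, 0, 0, -15, 1.2, 0.65, 0, 0, 0, -19.3, 1.5, 0.81, 0, 0, 0, -19.3, 1.8, 0.97, 0, 0, 0, -19.3, 2.1, 1.13, 0, 0, 0, -19.3, 2.4, 1.3, 0, 0, 0, -19.3, 2.7, 1.46, 0, 0, 0, -19.3, 3, 1.62, 0, 0, 0, -19.3, 3.25, 1.76, 0, 0, 0, -19.3, 3.355, 1.814, 0, 0, 0, -19.3],
  jaw=0.088,
)

```text
time_s: 1.15
tcp_pos: [0.4813, 0.3523, 0.2264]
eef_rot: [180.0, 0.0, -0.1]
contact_force: [-0.7, -0.0, -0.5]
gripper_width: 0.0879
gripper_force: 0.0
```

>>> run_rows(
  plan=[0, 0, 0, 0, 0, 0, 0, 0, 0, 0, 0, 0],
)

```text
time_s: 1.32
tcp_pos: [0.48, 0.3546, 0.2263]
eef_rot: [180.0, 0.0, -0.1]
contact_force: [0.2, 0.1, 0.5]
gripper_width: 0.0877
gripper_force: 0.0
```

```bash
python3 - <<'E'
from plant import r
import cv2,pickle
s=r.get_state();print(s["tcp_pos"],s["eef_rot"])
c=r.capture("wrist");pickle.dump(c,open("pics/w1.pkl","wb"));cv2.imwrite("pics/w1.png",c["frame"][...,::-1])
E
```

```text
[0.47995393 0.35461184 0.22634884] [ 1.79993266e+02  1.80943504e-02 -8.98461842e-02]
```

View pics/w1.png

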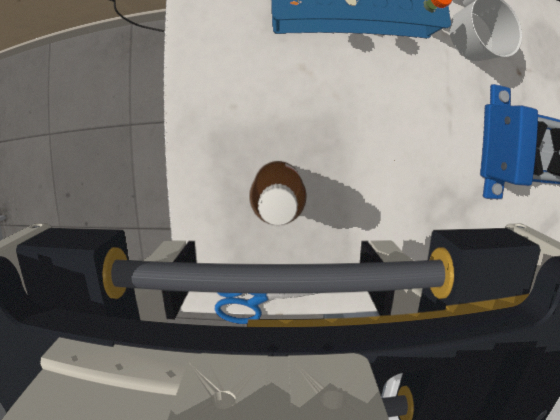

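The wrist view shows the cap's top disc at about (278,205), centred between the fingers. I'll check that against the triangulated position.

```bash
python3 - <<'E'
import pickle,cv2,numpy as np
from h import *
c=pickle.load(open("pics/w1.pkl","rb"));c["fish"]=1
f=c["frame"].astype(int)[165:226,245:312];m=((f.min(2)>110)).astype(np.uint8)
n,l,st,ce=cv2.connectedComponentsWithStats(m)
for i in range(1,n):
    if st[i][4]>100: print(st[i],ce[i]+[245,165],plane(c,*(ce[i]+[245,165]),.118))
print(plane(c,278,205,.118))
E
```

```text
[   0    0   67   61 2092] [271.26720841 204.04493308] [0.48252442 0.36018539 0.118     ]
[0.48168934 0.35449757 0.118     ]
```

The two agree to 2 mm. Now descend, grip and lift.

Scaled: 0.1263 m is 1.263, 0.12 m is 1.2.

>>> run_rows(
  plan=[0.007, 0, 0.2, 0, 0, 0, 0.007, 0, 0.5, 0, 0, 0, 0.007, 0, 0.8, 0, 0, 0, 0.007, 0, 1.05, 0, 0, 0, 0.007, 0, 1.2, 0, 0, 0, 0.007, 0, 1.263, 0, 0, 0, 0.007, 0, 1.263, 0, 0, 0, 0.007, 0, 1.263, 0, 0, 0],
)

```text
time_s: 2.03
tcp_pos: [0.4804, 0.356, 0.1008]
eef_rot: [-180.0, -0.0, 0.1]
contact_force: [0.0, 0.3, 1.1]
gripper_width: 0.0878
gripper_force: 0.0
```

>>> run_rows(
  plan=[0, 0, 0, 0, 0, 0, 0, 0, 0, 0, 0, 0, 0, 0, 0, 0, 0, 0, 0, 0, 0, 0, 0, 0, 0, 0, 0, 0, 0, 0, 0, 0, 0, 0, 0, 0, 0, 0, 0, 0, 0, 0, 0, 0, 0, 0, 0, 0, 0, 0, 0, 0, 0, 0, 0, 0, 0, 0, 0, 0],
  jaw=0.02,
  force=25,
)

```text
time_s: 2.87
tcp_pos: [0.4805, 0.3549, 0.1002]
eef_rot: [180.0, 0.0, -0.0]
contact_force: [-0.1, -0.3, 0.1]
gripper_width: 0.0327
gripper_force: 25.0
```

Scaled: -0.12 m is -1.2, -0.11 m is -1.1.

>>> run_rows(
  plan=[0, 0, -0.15, 0, 0, 0, 0, 0, -0.4, 0, 0, 0, 0, 0, -0.65, 0, 0, 0, 0, 0, -0.9, 0, 0, 0, 0, 0, -1.1, 0, 0, 0, 0, 0, -1.2, 0, 0, 0, 0, 0, -1.2, 0, 0, 0],
)

```text
time_s: 3.45
tcp_pos: [0.4812, 0.3557, 0.2225]
eef_rot: [-179.8, -0.1, 0.0]
contact_force: [0.6, 0.5, -1.5]
gripper_width: 0.0324
gripper_force: 24.9
```

>>> run_rows(
  plan=[0.02, 0.1, 0, 0, 0, 0, 0.06, 0.35, 0, 0, 0, 0, 0.12, 0.7, 0, 0, 0, 0, 0.19, 1.05, 0, 0, 0, 0, 0.25, 1.4, 0, 0, 0, 0, 0.31, 1.75, 0, 0, 0, 0, 0.37, 2.1, 0, 0, 0, 0, 0.43, 2.45, 0, 0, 0, 0, 0.5, 2.8, 0, 0, 0, 0, 0.56, 3.15, 0, 0, 0, 0, 0.61, 3.45, 0, 0, 0, 0, 0.635, 3.58, 0, 0, 0, 0],
)

```text
time_s: 4.45
tcp_pos: [0.5427, -0.0067, 0.218]
eef_rot: [179.9, 0.2, -0.1]
contact_force: [0.4, 1.0, -2.0]
gripper_width: 0.0324
gripper_force: 24.9
```

>>> run_rows(
  plan=[0, 0, 0, 0, 0, 0, 0, 0, 0, 0, 0, 0, 0, 0, 0, 0, 0, 0],
)

```text
time_s: 4.7
tcp_pos: [0.5432, -0.0032, 0.2189]
eef_rot: [180.0, 0.1, -0.0]
contact_force: [-0.2, 0.1, -2.3]
gripper_width: 0.0326
gripper_force: 24.9
```

```bash
python3 - <<'E'
from plant import r
import cv2,pickle,numpy as np
from h import *
s=r.get_state();print(s["tcp_pos"],s["eef_rot"])
t=r.capture("top");w=r.capture("side");pickle.dump((t,w),open("pics/tw2.pkl","wb"))
z=lambda im,x,y,w,h,k:cv2.resize(im[y:y+h,x:x+w],None,fx=k,fy=k,interpolation=cv2.INTER_CUBIC)
a=z(t["frame"],210,140,150,125,2.6);b=z(w["frame"],230,140,120,150,3.2)
im=np.zeros((600,800,3),np.uint8);im[:a.shape[0],:a.shape[1]]=a;im[:b.shape[0],400:400+b.shape[1]]=b
cv2.imwrite("pics/c3.png",im[...,::-1])
E
```

```text
[ 0.54322906 -0.00315214  0.21891253] [ 1.79982058e+02  1.22457166e-01 -3.05792811e-02]
```

View pics/c3.png

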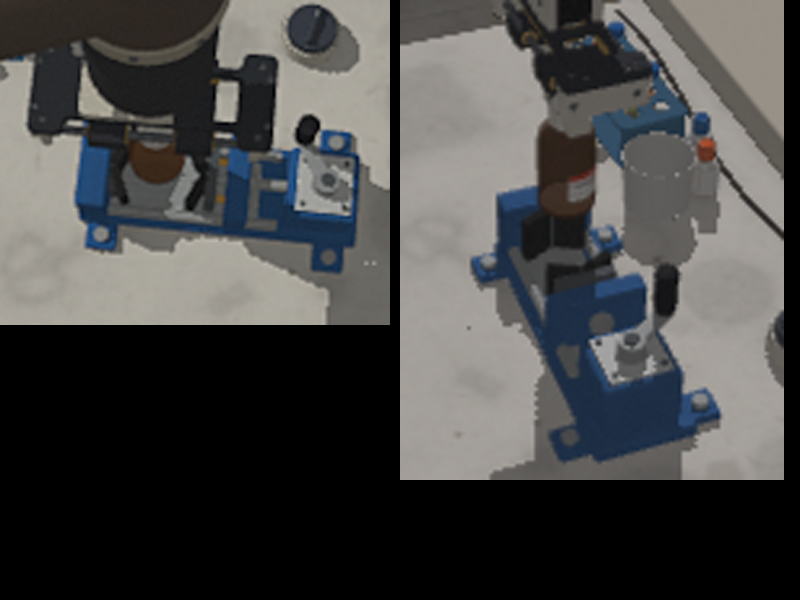

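The bottle hangs upright in the gripper above the gap between the V's: brown body at (157,160) in the top inset, and over the jaws in the side inset. I'll lower it.

Scaled: 0.094 m is 0.94, 0.092 m is 0.92.

>>> run_rows(
  plan=[0.007, 0, 0.15, 0, 0, 0, 0.007, 0, 0.35, 0, 0, 0, 0.007, 0, 0.55, 0, 0, 0, 0.007, 0, 0.7, 0, 0, 0, 0.007, 0, 0.8, 0, 0, 0, 0.007, 0, 0.88, 0, 0, 0, 0.007, 0, 0.92, 0, 0, 0, 0.007, 0, 0.94, 0, 0, 0, 0.007, 0, 0.94, 0, 0, 0, 0.007, 0, 0.94, 0, 0, 0],
)

```text
time_s: 5.63
tcp_pos: [0.5452, -0.0029, 0.1269]
eef_rot: [-180.0, -0.1, 0.0]
contact_force: [0.4, -0.1, -2.2]
gripper_width: 0.0322
gripper_force: 24.9
```

>>> run_rows(
  plan=[0, 0, 0.01, 0, 0, 0, 0, 0, 0.02, 0, 0, 0, 0, 0, 0.03, 0, 0, 0, 0, 0, 0.03, 0, 0, 0, 0, 0, 0.03, 0, 0, 0],
)

```text
time_s: 6.05
tcp_pos: [0.5447, -0.0031, 0.1233]
eef_rot: [180.0, 0.0, -0.0]
contact_force: [-0.5, -0.5, -1.8]
gripper_width: 0.0325
gripper_force: 24.9
```

Scaled: 0.001 m is 0.01.

>>> run_rows(
  plan=[0, 0, 0.01, 0, 0, 0, 0, 0, 0.01, 0, 0, 0, 0, 0, 0.01, 0, 0, 0],
)

```text
time_s: 6.3
tcp_pos: [0.5447, -0.003, 0.1222]
eef_rot: [180.0, 0.0, 0.0]
contact_force: [-0.5, -1.0, -2.3]
gripper_width: 0.0323
gripper_force: 24.9
```

>>> run_rows(
  plan=[0, 0, 0.01, 0, 0, 0, 0, 0, 0.01, 0, 0, 0, 0, 0, 0.01, 0, 0, 0],
)

```text
time_s: 6.55
tcp_pos: [0.5446, -0.003, 0.1212]
eef_rot: [180.0, 0.0, -0.0]
contact_force: [0.3, 0.4, -1.6]
gripper_width: 0.0326
gripper_force: 24.9
```

Still hanging free, with about 2 N on the wrist. I'll continue 1 mm at a time.

Scaled: 0.001 m is 0.01.

>>> run_rows(
  plan=[0, 0, 0.01, 0, 0, 0, 0, 0, 0.01, 0, 0, 0, 0, 0, 0.01, 0, 0, 0],
)

```text
time_s: 6.8
tcp_pos: [0.5447, -0.003, 0.1202]
eef_rot: [180.0, 0.0, 0.0]
contact_force: [0.2, -0.3, -1.4]
gripper_width: 0.0324
gripper_force: 24.9
```

>>> run_rows(
  plan=[0, 0, 0.005, 0, 0, 0, 0, 0, 0.005, 0, 0, 0, 0, 0, 0.005, 0, 0, 0],
)

```text
time_s: 7.05
tcp_pos: [0.545, -0.003, 0.1202]
eef_rot: [-180.0, -0.0, 0.0]
contact_force: [-2.1, 0.6, 3.0]
gripper_width: 0.0325
gripper_force: 25.0
```

Contact with the bed at TCP z 0.120, as expected. Release and rise.

>>> run_rows(
  plan=[0, 0, 0, 0, 0, 0, 0, 0, 0, 0, 0, 0, 0, 0, 0, 0, 0, 0, 0, 0, 0, 0, 0, 0, 0, 0, 0, 0, 0, 0, 0, 0, 0, 0, 0, 0, 0, 0, 0, 0, 0, 0, 0, 0, 0, 0, 0, 0],
  jaw=0.07,
)

```text
time_s: 7.72
tcp_pos: [0.5447, -0.003, 0.1198]
eef_rot: [180.0, -0.0, 0.0]
contact_force: [0.3, 0.6, 0.9]
gripper_width: 0.0694
gripper_force: 0.0
```

>>> run_rows(
  plan=[0, 0, -0.1, 0, 0, 0, 0, 0, -0.3, 0, 0, 0, 0, 0, -0.55, 0, 0, 0, 0, 0, -0.75, 0, 0, 0, 0, 0, -0.85, 0, 0, 0, 0, 0, -0.85, 0, 0, 0, 0, 0, -0.85, 0, 0, 0],
)

```text
time_s: 8.3
tcp_pos: [0.5447, -0.0029, 0.2051]
eef_rot: [-180.0, -0.1, -0.0]
contact_force: [-0.9, -0.8, -0.9]
gripper_width: 0.0698
gripper_force: 0.0
```

Scaled: 0.035 m is 0.35, 0.1445 m is 1.445.

>>> run_rows(
  plan=[0.04, 0.15, 0, 0, 0, 0, 0.12, 0.45, 0, 0, 0, 0, 0.2, 0.8, 0, 0, 0, 0, 0.28, 1.1, 0, 0, 0, 0, 0.35, 1.35, 0, 0, 0, 0, 0.385, 1.445, 0, 0, 0, 0, 0.385, 1.445, 0, 0, 0, 0, 0.385, 1.445, 0, 0, 0, 0, 0.385, 1.445, 0, 0, 0, 0],
  jaw=0.05,
)

```text
time_s: 9.05
tcp_pos: [0.5827, -0.1468, 0.204]
eef_rot: [-180.0, 0.1, 0.0]
contact_force: [-0.0, -0.4, -0.1]
gripper_width: 0.05
gripper_force: 0.0
```

```bash
python3 - <<'E'
from plant import r
import cv2,pickle,numpy as np
s=r.get_state();print(s["tcp_pos"])
c=r.capture("wrist");w=r.capture("side");pickle.dump((c,w),open("pics/tw3.pkl","wb"))
z=lambda im,x,y,w,h,k:cv2.resize(im[y:y+h,x:x+w],None,fx=k,fy=k,interpolation=cv2.INTER_CUBIC)
a=z(c["frame"],140,60,280,250,1.6);b=z(w["frame"],230,140,110,150,3.2)
im=np.zeros((500,800,3),np.uint8);im[:400,:448]=a;im[:480,448:]=b
cv2.imwrite("pics/c4.png",im[...,::-1])
E
```

```text
[ 0.5826509  -0.14680271  0.20397669]
```

View pics/c4.png

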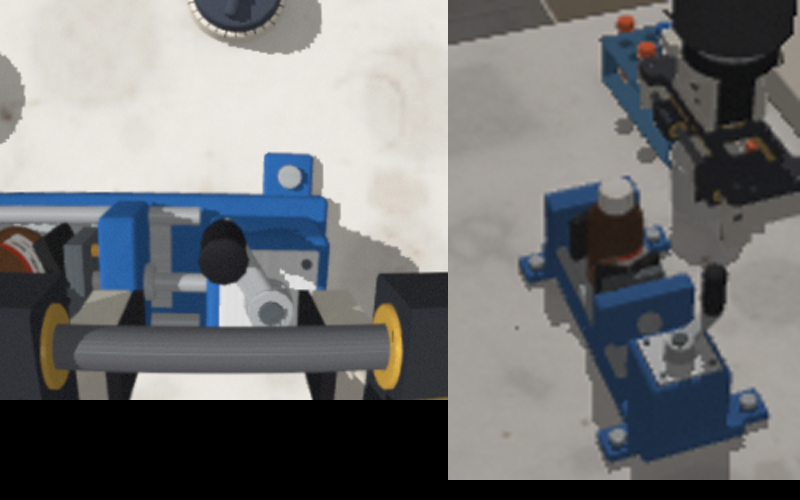

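The bottle stands upright between the V's in the side inset. In the wrist inset the handle top is at (223,258) and the nut at (271,312); next I'll compute their positions.

```bash
python3 - <<'E'
import pickle
from h import *
c,w=pickle.load(open("pics/tw3.pkl","rb"));c["fish"]=1
print(plane(c,279.4,221,.145),plane(c,309.2,255,.101))
E
```

```text
[ 0.5848335 -0.1478806  0.145    ] [ 0.54081292 -0.17412062  0.101     ]
```

Scaled: 0.001 m is 0.01, 0.098 m is 0.98.

>>> run_rows(
  plan=[0.01, 0.005, 0.15, 0, 0, 0, 0.01, 0.005, 0.4, 0, 0, 0, 0.01, 0.005, 0.65, 0, 0, 0, 0.01, 0.005, 0.85, 0, 0, 0, 0.01, 0.005, 0.95, 0, 0, 0, 0.01, 0.005, 0.98, 0, 0, 0, 0.01, 0.005, 0.98, 0, 0, 0, 0.01, 0.005, 0.98, 0, 0, 0],
)

```text
time_s: 9.82
tcp_pos: [0.5851, -0.1478, 0.108]
eef_rot: [180.0, -0.1, 0.0]
contact_force: [-0.1, -0.6, 0.4]
gripper_width: 0.0496
gripper_force: 0.0
```

>>> run_rows(
  plan=[0, 0, 0, 0, 0, 0, 0, 0, 0, 0, 0, 0, 0, 0, 0, 0, 0, 0, 0, 0, 0, 0, 0, 0, 0, 0, 0, 0, 0, 0, 0, 0, 0, 0, 0, 0],
  jaw=0.015,
  force=15,
)

```text
time_s: 10.32
tcp_pos: [0.5844, -0.148, 0.1071]
eef_rot: [-180.0, -0.0, 0.0]
contact_force: [-1.1, 1.0, 2.0]
gripper_width: 0.0214
gripper_force: 15.0
```

```bash
python3 - <<'E'
import numpy as np
from plant import r
p=r.get_state()["tcp_pos"];print(p)
yaw=np.radians(-.9);c=np.array([.5412,-.1739])
d=p[:2]-c;print(np.hypot(*d));b=np.arctan2(d[1],d[0]);print("crank",np.pi-(b-yaw))
for k in range(1,25):
    q=c+.05*np.array([np.cos(b-.3*k),np.sin(b-.3*k)])-p[:2];print(round(.3*k,1),np.round([q[0],-q[1]],4).tolist())
E
```

```text
[ 0.58436228 -0.14799545  0.107105  ]
0.05033913462149433
crank 2.5853428324974113
0.3 [0.0054, 0.014]
0.6 [0.0067, 0.0289]
0.9 [0.0036, 0.0435]
1.2 [-0.0036, 0.0565]
1.5 [-0.0145, 0.0668]
1.8 [-0.0278, 0.0735]
2.1 [-0.0426, 0.0759]
2.4 [-0.0574, 0.0738]
2.7 [-0.0709, 0.0675]
3.0 [-0.082, 0.0574]
3.3 [-0.0896, 0.0445]
3.6 [-0.093, 0.03]
3.9 [-0.092, 0.0151]
4.2 [-0.0866, 0.0012]
4.5 [-0.0774, -0.0106]
4.8 [-0.065, -0.0191]
5.1 [-0.0508, -0.0235]
5.4 [-0.0358, -0.0236]
5.7 [-0.0215, -0.0192]
6.0 [-0.0092, -0.0108]
6.3 [0.0001, 0.0009]
6.6 [0.0056, 0.0148]
6.9 [0.0067, 0.0297]
7.2 [0.0033, 0.0443]
```

Turn the crank clockwise: first 3.6 rad.

>>> run_rows(
  plan=[0.054, 0.14, 0, 0, 0, 0, 0.067, 0.289, 0, 0, 0, 0, 0.036, 0.435, 0, 0, 0, 0, -0.036, 0.565, 0, 0, 0, 0, -0.145, 0.668, 0, 0, 0, 0, -0.278, 0.735, 0, 0, 0, 0, -0.426, 0.759, 0, 0, 0, 0, -0.574, 0.738, 0, 0, 0, 0, -0.709, 0.675, 0, 0, 0, 0, -0.82, 0.574, 0, 0, 0, 0, -0.896, 0.445, 0, 0, 0, 0, -0.93, 0.3, 0, 0, 0, 0],
)

```text
time_s: 11.32
tcp_pos: [0.4917, -0.1787, 0.1072]
eef_rot: [180.0, -0.2, -0.1]
contact_force: [8.6, -3.1, -5.3]
gripper_width: 0.0219
gripper_force: 15.0
```

>>> run_rows(
  plan=[0, 0, 0, 0, 0, 0, 0, 0, 0, 0, 0, 0],
)

```text
time_s: 11.48
tcp_pos: [0.4917, -0.1777, 0.1071]
eef_rot: [-180.0, -0.1, 0.0]
contact_force: [3.5, 2.4, -0.6]
gripper_width: 0.022
gripper_force: 15.0
```

```bash
cat > g.py <<'E'
import numpy as np,sys
from plant import r
p=r.get_state()["tcp_pos"]
yaw=np.radians(-.9);c=np.array([.5412,-.1739])
d=p[:2]-c;b=np.arctan2(d[1],d[0]);print(np.hypot(*d),"crank",(np.pi-(b-yaw))%(2*np.pi))
for k in range(1,13):
    st=float(sys.argv[1]);q=c+.05*np.array([np.cos(b-st*k),np.sin(b-st*k)])-p[:2];print(round(st*k,2),np.round([q[0],-q[1]],4).tolist())
E
python3 g.py 0.25
```

```text
0.04960132366291149 crank 6.190044504045327
0.25 [0.0002, -0.0124]
0.5 [0.0039, -0.0243]
0.75 [0.0103, -0.035]
1.0 [0.0193, -0.0437]
1.25 [0.0301, -0.0499]
1.5 [0.0421, -0.0533]
1.75 [0.0545, -0.0536]
2.0 [0.0667, -0.0508]
2.25 [0.0778, -0.0451]
2.5 [0.0871, -0.0368]
2.75 [0.0941, -0.0264]
3.0 [0.0983, -0.0147]
```

Scaled: 0.0667 m is 0.667, 0.0545 m is 0.545.

>>> run_rows(
  plan=[0.002, -0.124, 0, 0, 0, 0, 0.039, -0.243, 0, 0, 0, 0, 0.103, -0.35, 0, 0, 0, 0, 0.193, -0.437, 0, 0, 0, 0, 0.301, -0.499, 0, 0, 0, 0, 0.421, -0.533, 0, 0, 0, 0, 0.545, -0.536, 0, 0, 0, 0, 0.667, -0.508, 0, 0, 0, 0, 0.667, -0.508, 0, 0, 0, 0, 0.667, -0.508, 0, 0, 0, 0],
)

```text
time_s: 12.32
tcp_pos: [0.5602, -0.1276, 0.1071]
eef_rot: [180.0, -0.1, 0.0]
contact_force: [2.7, -2.7, 3.5]
gripper_width: 0.0219
gripper_force: 15.0
```

```bash
python3 g.py 0.2; python3 - <<'E'
from plant import r
import cv2,pickle,numpy as np
t=r.capture("top");w=r.capture("side");c=r.capture("wrist");pickle.dump((t,w,c),open("pics/tw4.pkl","wb"))
z=lambda im,x,y,w,h,k:cv2.resize(im[y:y+h,x:x+w],None,fx=k,fy=k,interpolation=cv2.INTER_CUBIC)
a=z(t["frame"],220,165,140,80,2.8);b=z(w["frame"],240,160,110,140,4);d=z(c["frame"],0,60,380,250,.9)
im=np.zeros((600,800,3),np.uint8);im[:224,:392]=a[:224,:392];im[240:240+d.shape[0],:d.shape[1]]=d;im[:560,400-40:800]=b[:,:440]
cv2.imwrite("pics/c5.png",im[...,::-1])
E
```

```text
0.050063291512639496 crank 1.9433365406269452
0.2 [0.0088, 0.0047]
0.4 [0.0165, 0.0111]
0.6 [0.0228, 0.0188]
0.8 [0.0274, 0.0277]
1.0 [0.0302, 0.0373]
1.2 [0.031, 0.0472]
1.4 [0.0299, 0.0571]
1.6 [0.0268, 0.0666]
1.8 [0.0218, 0.0753]
2.0 [0.0153, 0.0828]
2.2 [0.0073, 0.0889]
2.4 [-0.0017, 0.0932]
```

View pics/c5.png

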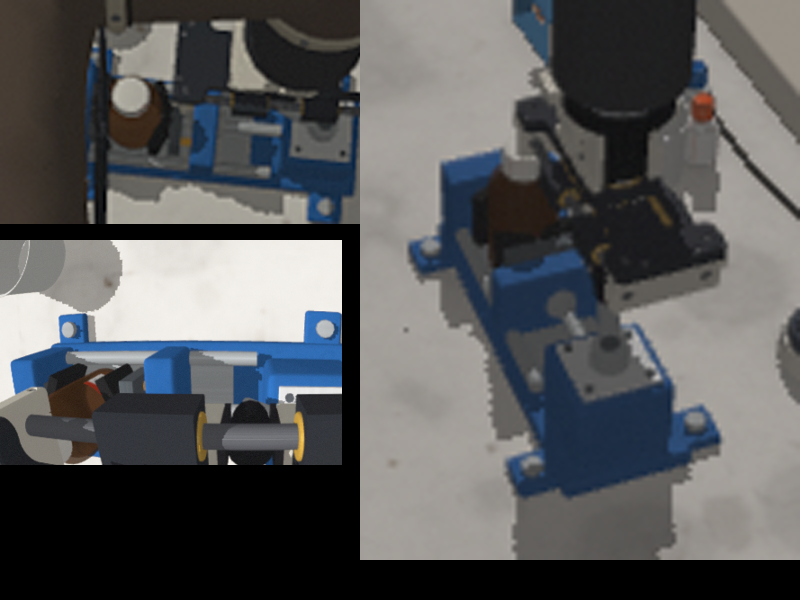

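The bottle is upright with its cap at (130,97) in the top inset, close to the fixed V, and the moving jaw is just about to reach it. The crank is at about 8.2, so carriage travel is about 33 mm. A further 1.8 rad should give a plate deflection of 3–6.5 mm.

>>> run_rows(
  plan=[0.088, 0.047, 0, 0, 0, 0, 0.165, 0.111, 0, 0, 0, 0, 0.228, 0.188, 0, 0, 0, 0, 0.274, 0.277, 0, 0, 0, 0, 0.302, 0.373, 0, 0, 0, 0, 0.31, 0.472, 0, 0, 0, 0, 0.299, 0.571, 0, 0, 0, 0, 0.268, 0.666, 0, 0, 0, 0, 0.218, 0.753, 0, 0, 0, 0, 0.218, 0.753, 0, 0, 0, 0, 0.218, 0.753, 0, 0, 0, 0, 0.218, 0.753, 0, 0, 0, 0],
)

```text
time_s: 13.47
tcp_pos: [0.5817, -0.2037, 0.1072]
eef_rot: [179.9, -0.2, 0.0]
contact_force: [7.1, -8.1, -2.0]
gripper_width: 0.0219
gripper_force: 15.0
```

```bash
python3 g.py 0.1|head -4; python3 - <<'E'
from plant import r
import cv2,pickle,numpy as np
t=r.capture("top");w=r.capture("side");c=r.capture("wrist");pickle.dump((t,w,c),open("pics/tw5.pkl","wb"))
z=lambda im,x,y,w,h,k:cv2.resize(im[y:y+h,x:x+w],None,fx=k,fy=k,interpolation=cv2.INTER_CUBIC)
a=z(t["frame"],230,175,125,70,3);b=z(w["frame"],240,160,110,140,4);d=z(c["frame"],0,60,380,250,.9)
im=np.zeros((600,800,3),np.uint8);im[240:240+d.shape[0],:d.shape[1]]=d;im[:560,400-40:800]=b[:,:440];im[:210,:375]=a
cv2.imwrite("pics/c6.png",im[...,::-1])
E
```

```text
0.050263510964061134 crank 3.7599621620603045
0.1 [-0.0034, 0.0037]
0.2 [-0.0069, 0.0073]
0.3 [-0.0108, 0.0104]
```

View pics/c6.png

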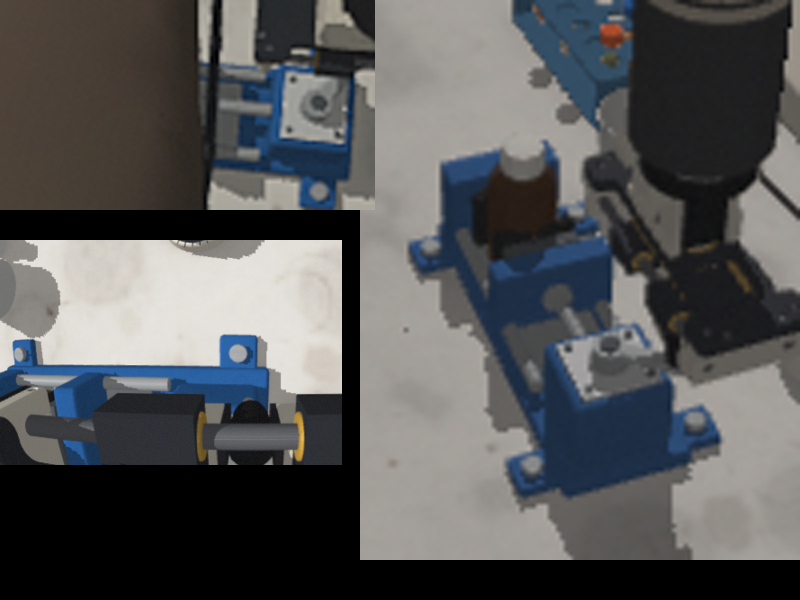

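The bottle is still upright, with its cap at (523,158) in the side inset, and the moving jaw is against it. The crank is at about 10.04, carriage about 40 mm. I'll let go of the handle, rise, and look straight down on the gap.

>>> run_rows(
  plan=[0, 0, 0, 0, 0, 0, 0, 0, 0, 0, 0, 0, 0, 0, 0, 0, 0, 0, 0, 0, 0, 0, 0, 0, 0, 0, 0, 0, 0, 0],
  jaw=0.05,
)

```text
time_s: 14.03
tcp_pos: [0.5792, -0.2023, 0.1064]
eef_rot: [-180.0, 0.1, 0.0]
contact_force: [0.2, 0.5, -0.2]
gripper_width: 0.0476
gripper_force: 0.0
```

>>> run_rows(
  plan=[0, 0, -0.1, 0, 0, 0, 0, 0, -0.3, 0, 0, 0, 0, 0, -0.55, 0, 0, 0, 0, 0, -0.8, 0, 0, 0, 0, 0, -1.1, 0, 0, 0, 0, 0, -1.3, 0, 0, 0, 0, 0, -1.4, 0, 0, 0],
)

```text
time_s: 14.62
tcp_pos: [0.5808, -0.2028, 0.2512]
eef_rot: [179.9, -0.3, 0.0]
contact_force: [0.5, 0.5, -0.3]
gripper_width: 0.05
gripper_force: 0.0
```

>>> run_rows(
  plan=[-0.1, -0.2, 0, 0, 0, 0, -0.3, -0.5, 0, 0, 0, 0, -0.5, -0.8, 0, 0, 0, 0, -0.7, -1.1, 0, 0, 0, 0, -0.85, -1.35, 0, 0, 0, 0, -0.9, -1.45, 0, 0, 0, 0, -0.9, -1.45, 0, 0, 0, 0, -0.9, -1.45, 0, 0, 0, 0, -0.9, -1.45, 0, 0, 0, 0],
)

```text
time_s: 15.37
tcp_pos: [0.4901, -0.0579, 0.2468]
eef_rot: [180.0, 0.0, 0.0]
contact_force: [0.6, -0.3, 0.7]
gripper_width: 0.0501
gripper_force: 0.0
```

```bash
python3 - <<'E'
from plant import r
import cv2,pickle,numpy as np
t=r.capture("top");w=r.capture("side");c=r.capture("wrist");pickle.dump((t,w,c),open("pics/tw6.pkl","wb"))
z=lambda im,x,y,w,h,k:cv2.resize(im[y:y+h,x:x+w],None,fx=k,fy=k,interpolation=cv2.INTER_CUBIC)
d=z(c["frame"],180,60,200,200,2.7);b=z(w["frame"],270,185,60,60,4)
im=np.zeros((540,800,3),np.uint8);im[:,:540]=d;im[:240,545:785]=b
cv2.imwrite("pics/c7.png",im[...,::-1])
E
```

```text
(no output)
```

View pics/c7.png

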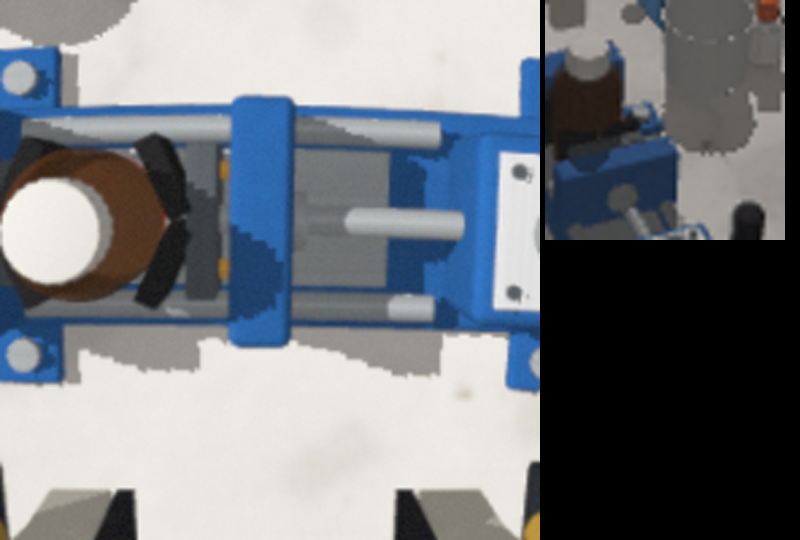

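From above, the bottle sits in both V's. The grey plate's back edge is at x≈217 and the carriage's front edge at x≈231 (row 200), with the orange springs between them. I'll convert the gap to millimetres.

```bash
python3 - <<'E'
import pickle
from h import *
t,w,c=pickle.load(open("pics/tw6.pkl","rb"));c["fish"]=1
f=lambda x,y:((x+.5)/2.7-.5+180,(y+.5)/2.7-.5+60)
for n,x,y in[("plate",217.5,155),("plate",216,200),("plate",216.5,290),("carr",231.5,155),("carr",231.5,200),("carr",230.5,290),("carr back",294,200),("cap",50,232)]:
    for z in (.081,.075,.138):print(n,z,plane(c,*f(x,y),z)[:2].round(4),end=" ")
    print()
i=c["frame"].astype(int);
for v in (120,134,150):print([tuple(i[v,u]) for u in range(254,268)])
from h import plane
t0=pickle.load(open("pics/top0.pkl","rb"))
g=lambda x,y:((x+.5)/4.8-.5+230,(y+.5)/4.8-.5+175)
print("start gap:",[plane(t0,*g(x,145),.081)[1].round(4) for x in (308,330)])
E
```

```text
plate 0.081 [ 0.5671 -0.0409] plate 0.075 [ 0.5673 -0.0406] plate 0.138 [ 0.5653 -0.044 ] 
plate 0.081 [ 0.5505 -0.0403] plate 0.075 [ 0.5504 -0.0399] plate 0.138 [ 0.5516 -0.0434] 
plate 0.081 [ 0.517  -0.0402] plate 0.075 [ 0.5163 -0.0399] plate 0.138 [ 0.524  -0.0434] 
carr 0.081 [ 0.5671 -0.046 ] carr 0.075 [ 0.5673 -0.0458] carr 0.138 [ 0.5653 -0.0482] 
carr 0.081 [ 0.5504 -0.046 ] carr 0.075 [ 0.5503 -0.0457] carr 0.138 [ 0.5516 -0.0481] 
carr 0.081 [ 0.517  -0.0454] carr 0.075 [ 0.5163 -0.0452] carr 0.138 [ 0.524  -0.0477] 
carr back 0.081 [ 0.5504 -0.0688] carr back 0.075 [ 0.5503 -0.069 ] carr back 0.138 [ 0.5516 -0.067 ] 
cap 0.081 [0.5399 0.0224] cap 0.075 [0.5396 0.0239] cap 0.138 [0.5429 0.0082] 
[(np.int64(94), np.int64(100), np.int64(105)), (np.int64(94), np.int64(99), np.int64(106)), (np.int64(94), np.int64(99), np.int64(106)), (np.int64(93), np.int64(99), np.int64(104)), (np.int64(91), np.int64(97), np.int64(103)), (np.int64(83), np.int64(89), np.int64(94)), (np.int64(67), np.int64(69), np.int64(71)), (np.int64(93), np.int64(79), np.int64(54)), (np.int64(140), np.int
[... 859 characters left out ...]
(110), np.int64(184))]
[(np.int64(55), np.int64(59), np.int64(64)), (np.int64(59), np.int64(63), np.int64(67)), (np.int64(58), np.int64(64), np.int64(67)), (np.int64(59), np.int64(65), np.int64(68)), (np.int64(58), np.int64(61), np.int64(65)), (np.int64(57), np.int64(62), np.int64(64)), (np.int64(52), np.int64(56), np.int64(60)), (np.int64(57), np.int64(61), np.int64(64)), (np.int64(90), np.int64(93), np.int64(95)), (np.int64(108), np.int64(110), np.int64(114)), (np.int64(90), np.int64(97), np.int64(110)), (np.int64(55), np.int64(75), np.int64(103)), (np.int64(35), np.int64(65), np.int64(103)), (np.int64(24), np.int64(62), np.int64(101))]
start gap: [np.float64(-0.0646), np.float64(-0.0767)]
```

The gap is about 5.3 mm, so the plate is pressed back about 4.7 mm. The cap axis is at y=0.0082, which matches the seat, and the arm is clear. Handing in.

```bash
python3 -c "
from plant import r
print(r.close_job())"
```

```text
the job is handed in; nothing more can be done
None
```

The job is handed in (no verdict came back): the last pictures show the bottle upright in both V's at its seat, the jaw plate pressed back about 4.7 mm of its 10 mm, and the arm clear of everything.

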